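# Hang the lift-off door with the cam lock on the bead cabinet

## Task

Take the blue door with the cam lock out of its stand and hang it on the open bead cabinet: lower it upright so that both of its hinge sockets drop fully home on the cabinet's two pintles, then let go. The door may stay swung open at whatever angle is handy; leave the white door standing in its stand.

Things in the scene. Friction and masses are not known exactly. Their poses are not given: they have to be found in the camera images.
- cam_door: Blue door with chrome cam lock, 280 g, in a slotted stand. Panel 130 x 12 x 160 high (mm); two steel hinge sockets beside one upright edge. Origin: centre of the lower socket's mouth (lower end); z up the socket axis, x along the panel, y out of its lock face. Panel spans x 18 to 148, y -6 to 6, z -20 to 140. Lock: x 125, z 55. Pinch the top edge at x 83; lift 40 or more to leave the stand.
- socket_up (a point): Centre of the mouth (lower end) of the blue door's upper hinge socket, 110 mm straight above the door's origin on the same axis; axes as the door's. Both sockets are tubes open at both ends, 24 mm high, bore 17, flared below to a mouth of 23 inside and 29 outside.
- pintle_low (a point): Foot of the lower upright brass pintle on the fixed grey cabinet (190 mm high) at the left: on its axis, on top of its bracket (disc 29 wide, 6 thick), 40 mm above the surface; the socket mouth rests here. Pintle 11 thick, 30 high, top 10 tapered. Axes: cabinet's open front looks to -y, x along the front, z up. Front is 35 mm behind (+y). A panel pointing to -y is clear of everything.
- pintle_up (a point): Foot of the upper pintle, a twin of the lower one, 110 mm straight above it, same axes. Its bracket bars the lower socket from coming straight down from high above: bring the door in level from -y with each socket mouth 35 to 75 mm above its own pintle's foot, then lower it.
- plain_door: The white door with a black knob, otherwise like the blue one, same origin and axes, in the other stand some 250 mm to one side (in y) of the blue door; not wanted, leave it. Its top edge is about 170 mm above the surface.
There are look-alikes about, which are no part of the job. Of the things shaped like the cam_door, the blue one is meant.

How it is judged:
By the outcome, as a careful person would: the job done as asked, in the order asked, and still so for the second after the job is handed in, with the robot touching nothing.
It also fails if it takes over 43 s, if anything falls off the work surface, if the arm or the gripper's body presses on something with over 40 N, if the wrist force passes 120 N, or if a joint passes its speed limit or range.

## Robot

A 6-joint arm with a two-finger parallel gripper is mounted at the origin on the work surface. World frame = base frame: x ahead of the robot, y to its left, z up, the work surface at z = 0. Lengths are in m, angles in rad, forces in N, time in s.
With the tool pointing down it reaches from about 0.425 to 0.95 m from the base axis. Payload 3.5 kg.
Tool frame: the origin (TCP) lies on the centre line of the jaws, within the pads' length; the fingertips stand 11 mm ahead of it and the grasp point (between the pads) lies 8 mm behind it; z points along the fingers, y is the line along which they close (so a half turn about z gives the same grasp; the last joint's range is limited). The gripper opens to 85 mm and grips with 20 to 120 N. Pads are 22 mm wide; open, the fingers measure 114 mm over their backs; the gripper's body (76 mm by 85 mm) begins 54 mm behind the grasp point. The pads swing forward as they close: fully open they stand 13 mm farther back than shut.
Start: joints at [0.988, 0.286, 1.577, -0, 1.279, -0.15], TCP at [0.283, 0.613, 0.242] pointing down, gripper open.
Joint ranges: [-2.77, 2.77], [-0.9, 2.22], [0.21, 2.48], [-1.53, 4.67], [0.24, 2.81], [-2.84, 2.84]. Speed limits (rad/s): [2.79, 2.79, 3.14, 3.14, 3.14, 3.14].

## Interface

Orientations are given as a unit quaternion [x, y, z, w].
In Python, from plant import ctrl gives the robot as it stands.
- The arm moves only by the tool step_arm, never from a script. Its argument "motion" is a list of rows, each an object with "offset": the shift along the tool's x, y, z in m, a list of three; "twist": the turn about the tool's z in degrees. A call has 1 to 12 rows; each row is the pose to reach, as a shift and turn from the pose commanded when the call began, along the tool's axes at that moment; what a row does not reach only later rows make up. A row lasts 1/10 s, in which the tool goes at most 50 mm and 8.59 degrees, less where a joint would pass 70% of its speed; a pose out of reach is approached as far as the arm can. A call with a gripper value outside its range is refused whole. "gripper" is the finger opening in m, from 0 to 0.0854, set as the call begins (left out, the last holds). The fingers move at their own pace and stop on an object; "grip_force" is the grip in N (left out, the last holds). Time passes only in rows, so rows that repeat a pose let the fingers close. It gives the time, the measured TCP pose, the force, the opening and the grip force at its end, in the units of the state.
- ctrl.get_state(): the state, without advancing time (a new reading comes with each control period).
- ctrl.read_camera(name): name is "scene" or "top"; returns the picture (384x512x3 uint8, blue, green, red); there is no depth.
- ctrl.calibration(name): a dict with "fx", "fy", "cx", "cy" (pixels), "cam_to_world" (4x4, takes a point from camera to world coordinates). Camera axes: x right, y up, looking along -z (the intrinsics and any distortion apply to the point x, -y, -z); pixel columns grow to the right and rows downward; lengths in m; the calibration is good to about 2 mm. A picture is of the moment at which its call begins. calibration takes no time and is no camera call.
- ctrl.sign_off(): hands the job in; it is judged then, once.
The state is a dict: "time": time; "qpos": joint angles; "dq": joint speeds; "joint_efforts": joint torques, N m; "eef_pos": TCP position; "tcp_rot": TCP orientation; "contact_force": force on the tool from outside, world axes, zero at the start; "wrist_torque": the same for the moment, N m; "opening": opening from 0.0 (shut) to 1.0 (fully open); "finger_force": force on a finger pad.
Only numpy, scipy, OpenCV 4.12 (cv2) and the standard library are available. Lean on these libraries where they do the work, as an engineer would, in place of code of your own. Each camera call takes 0.05 s, during which the arm holds its last target. There are 200 camera calls.

## Working session

There is one attempt and no reset: what is moved stays moved. The work goes in short steps, Python scripts to look and compute and a tool call to move; the robot and the scene stay as the last step left them, time stands still between calls to the robot, and variables do not carry over. Pictures are saved under pics/ and viewed, at most 10 in all, crops included, and the job is handed in when it is done.

Besides the shell and the picture viewer there is one more tool, called after "Call:" by a JSON object that holds its "op" and its "data". step_arm: Moves the arm, as the interface text tells. Its arguments: {"type":"object","properties":{"motion":{"type":"array"},"gripper":{"type":"number"},"grip_force":{"type":"number"}},"required":["motion"]}

```bash
mkdir -p pics; ls
cat > h.py <<'E'
import numpy as np, cv2
from plant import ctrl
def cal(n):
    c=ctrl.calibration(n); return c,np.array(c["cam_to_world"])
def ray(n,u,v):
    c,T=cal(n); d=np.array([(u-c["cx"])/c["fx"],-(v-c["cy"])/c["fy"],-1.0])
    d=T[:3,:3]@d; return T[:3,3],d/np.linalg.norm(d)
def onz(n,u,v,z):
    o,d=ray(n,u,v); return o+d*(z-o[2])/d[2]
def tri(a,b):
    (o1,d1),(o2,d2)=ray("scene",*a),ray("top",*b)
    A=np.stack([d1,-d2],1); s=np.linalg.lstsq(A,o2-o1,rcond=None)[0]
    p,q=o1+s[0]*d1,o2+s[1]*d2; return (p+q)/2,np.linalg.norm(p-q)
def proj(n,p):
    c,T=cal(n); q=np.linalg.inv(T)@np.append(p,1); return np.array([c["cx"]-c["fx"]*q[0]/q[2],c["cy"]+c["fy"]*q[1]/q[2]])
E
python3 - <<'E'
from h import *
np.set_printoptions(precision=4,suppress=True)
for n in("scene","top"):
    im=ctrl.read_camera(n); cv2.imwrite(f"pics/{n}0.png",im); cv2.imwrite(f"pics/{n}0b.png",cv2.resize(im,(800,600),interpolation=cv2.INTER_CUBIC))
    print(ctrl.calibration(n))
print(ctrl.get_state())
E
```

```text
pics
{'fx': 366.9361793759651, 'fy': 366.9361793759651, 'cx': 257.8022609615483, 'cy': 194.10404293087785, 'cam_to_world': array([[ 0.0196, -0.5886,  0.8082,  1.2424],
       [ 0.9995, -0.0069, -0.0293, -0.0131],
       [ 0.0228,  0.8084,  0.5882,  0.7039],
       [ 0.    ,  0.    ,  0.    ,  1.    ]])}
{'fx': 441.7829678620349, 'fy': 441.7829678620349, 'cx': 253.75717355380573, 'cy': 196.49540525862142, 'cam_to_world': array([[ 0.0252,  0.9989, -0.0387,  0.3884],
       [-0.9995,  0.0243, -0.0218,  0.0136],
       [-0.0209,  0.0392,  0.999 ,  1.3595],
       [ 0.    ,  0.    ,  0.    ,  1.    ]])}
{'time': 0.1, 'qpos': array([ 0.988 ,  0.2871,  1.5781, -0.    ,  1.2786, -0.15  ]), 'dq': array([ 0.0001, -0.0033, -0.0031, -0.0004,  0.0014, -0.0015]), 'joint_efforts': array([ -0.0003, -40.7301, -29.37  ,  -0.0002,   0.0034,  -0.    ]), 'eef_pos': array([0.2828, 0.6123, 0.241 ]), 'tcp_rot': array([ 0.2147,  0.9767, -0.001 , -0.0004]), 'contact_force': array([-0.1046, -0.0988, -0.1783]), 'wrist_torque': array([-0.0105,  0.0279, -0.0451]), 'finger_force': 0.0, 'opening': 0.9970861097473238}
```

View pics/scene0b.png

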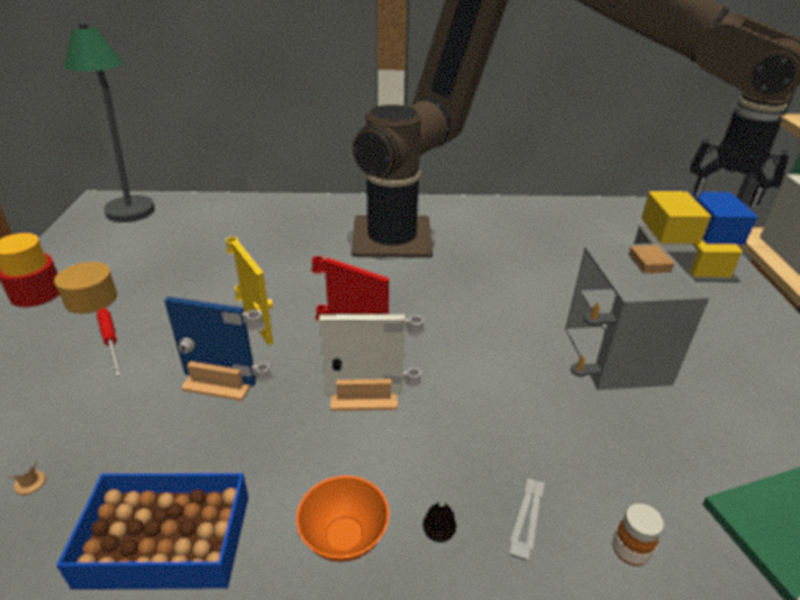

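View pics/top0b.png

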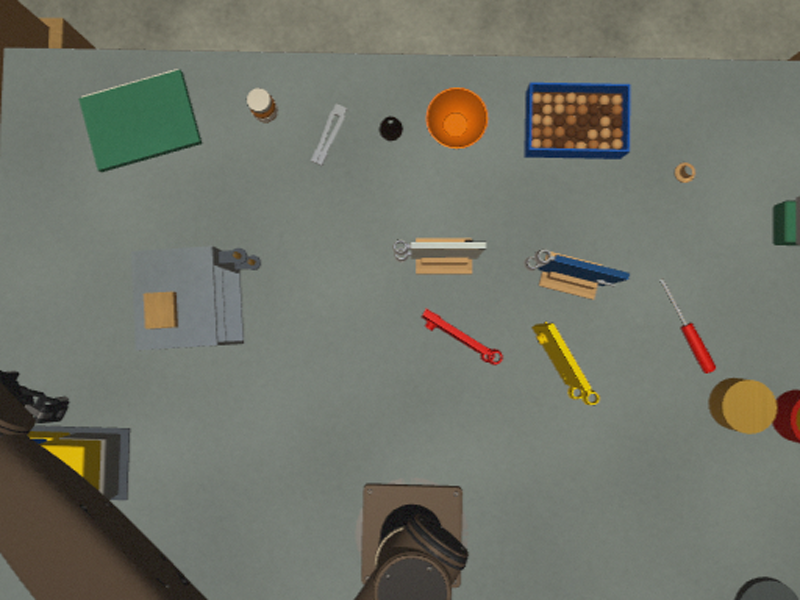

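The first pictures show the blue door at scene (215,340) and top (580,265) on the 800×600 scale. The cabinet pintles are at top (238,257) for the upper and (254,262) for the lower, and at scene (595,310) and (580,362). I'll take zoomed crops to get exact pixels.

```bash
cat > crop.py <<'E'
import cv2,numpy as np
def tile(specs,out):  # each: img,u0,v0 ; 50x37.5 px window x8 -> 400x300
    t=[]
    for im,u,v,w in specs:
        h=w*3//4; s=400/w
        c=cv2.resize(im[v:v+h,u:u+w],(400,300),interpolation=cv2.INTER_CUBIC)
        for k in range(0,w,10):
            cv2.putText(c,str(u+k),(int(k*s),10),0,.35,(0,255,255),1); cv2.line(c,(int(k*s),12),(int(k*s),17),(0,255,255),1)
        for k in range(0,h,10):
            cv2.putText(c,str(v+k),(0,int(k*s)+4),0,.35,(0,255,0),1); cv2.line(c,(24,int(k*s)),(30,int(k*s)),(0,255,0),1)
        t.append(c)
    cv2.imwrite(out,np.vstack([np.hstack(t[:2]),np.hstack(t[2:])]))
E
python3 - <<'E'
from crop import *
s=cv2.imread("pics/scene0.png");t=cv2.imread("pics/top0.png")
tile([(s,100,180,80),(t,330,145,80),(s,350,165,80),(t,125,140,60)],"pics/t1.png")
E
```

```text
(no output)
```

View pics/t1.png

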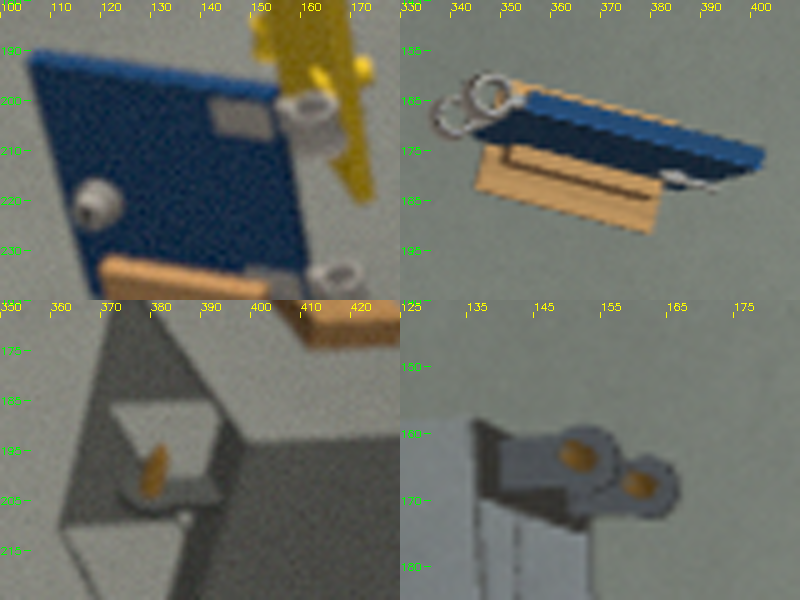

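Run:
```python
from h import *
np.set_printoptions(precision=4,suppress=True)
T=lambda x,y:(330+(x-400+.5)/5-.5,145+(y+.5)/5-.5)
P=lambda x,y:(125+(x-400+.5)/6.667-.5,140+(y-300+.5)/6.667-.5)
up=onz("top",*T(489,95),.164); lo=onz("top",*T(455,115),.054)
e=onz("top",*T(761,160),.17); n=onz("top",*T(528,101),.17)
print("sock",up,lo,"edge",n,e,np.linalg.norm(e-n),"far-from-socket",np.linalg.norm((e-up)[:2]))
pu=onz("top",*P(588,459),.15); pl=onz("top",*P(648,487),.04); print("pint",pu,pl)
s=(up+lo)/2; d=(e-s)[:2]; d/=np.linalg.norm(d); print("yaw x",np.degrees(np.arctan2(d[1],d[0])),"grasp",s[:2]+.083*d)
# scene check: project
for q in ([*s[:2],.164],[*s[:2],.054],e,[*((pu+pl)/2)[:2],.15],[*((pu+pl)/2)[:2],.04]): print(proj("scene",np.array(q)))
```

```text
sock [ 0.5299 -0.2113  0.164 ] [ 0.5306 -0.2122  0.054 ] edge [ 0.5264 -0.2311  0.17  ] [ 0.4975 -0.3559  0.17  ] 0.1281557434081632 far-from-socket 0.1482459398174314
pint [0.5198 0.3212 0.15  ] [0.5197 0.3216 0.04  ]
yaw x -102.78634243122275 grasp [ 0.5118 -0.2927]
[164.8457 200.6328]
[170.1948 234.4599]
[108.1806 190.3264]
[380.5093 203.9366]
[371.5066 236.4364]
```

Call:
{"op": "step_arm", "data": {"motion": [{"offset": [0,0,-0.045],"twist": 0},{"offset": [-0.03,-0.02,-0.08],"twist": 4},{"offset": [-0.07,-0.055,-0.08],"twist": 8},{"offset": [-0.11,-0.085,-0.08],"twist": 12},{"offset": [-0.15,-0.115,-0.08],"twist": 16},{"offset": [-0.19,-0.147,-0.08],"twist": 20},{"offset": [-0.23,-0.18,-0.08],"twist": 24},{"offset": [-0.27,-0.21,-0.08],"twist": 28},{"offset": [-0.31,-0.24,-0.08],"twist": 32},{"offset": [-0.35,-0.275,-0.08],"twist": 36},{"offset": [-0.38,-0.3,-0.08],"twist": 40},{"offset": [-0.409,-0.321,-0.08],"twist": 40}], "gripper": 0.0854}}

```text
time: 1.3
eef_pos: [0.5202, 0.1471, 0.3218]
tcp_rot: [0.537, 0.844, -0.0, -0.0]
contact_force: [-0.2, 0.6, 0.5]
opening: 1.0
finger_force: 0.0
```

Call:
{"op": "step_arm", "data": {"motion": [{"offset": [-0.036,-0.018,0],"twist": 4},{"offset": [-0.072,-0.035,0],"twist": 8},{"offset": [-0.112,-0.055,0],"twist": 12},{"offset": [-0.152,-0.075,0],"twist": 16},{"offset": [-0.192,-0.095,0],"twist": 20},{"offset": [-0.232,-0.114,0],"twist": 24},{"offset": [-0.27,-0.133,0],"twist": 28},{"offset": [-0.31,-0.152,0],"twist": 32},{"offset": [-0.345,-0.17,0],"twist": 36},{"offset": [-0.375,-0.184,0],"twist": 38},{"offset": [-0.395,-0.194,0],"twist": 38},{"offset": [-0.395,-0.194,0],"twist": 38}]}}

```text
time: 2.5
eef_pos: [0.5116, -0.2927, 0.3212]
tcp_rot: [0.783, 0.622, -0.0, -0.001]
contact_force: [0.7, 0.1, -0.0]
opening: 0.999
finger_force: 0.0
```

Call:
{"op": "step_arm", "data": {"motion": [{"offset": [0,0,0.03]},{"offset": [0,0,0.06]},{"offset": [0,0,0.09]},{"offset": [0,0,0.115]},{"offset": [0,0,0.135]},{"offset": [0,0,0.15]},{"offset": [0,0,0.16]},{"offset": [0,0,0.17]},{"offset": [0,0,0.17]}], "gripper": 0.045}}

```text
invalid input at $.motion[0]: expected keys offset, twist
```

Run:
```python
from h import *; from crop import *
s=ctrl.read_camera("scene");t=ctrl.read_camera("top")
print(ctrl.get_state()["eef_pos"],ctrl.get_state()["contact_force"])
tile([(s,90,140,100),(t,320,130,100),(s,100,170,60),(t,340,150,60)],"pics/t2.png")
```

```text
[ 0.5120844  -0.29007931  0.32156511] [-0.49875846  0.09692599 -0.15161489]
```

View pics/t2.png

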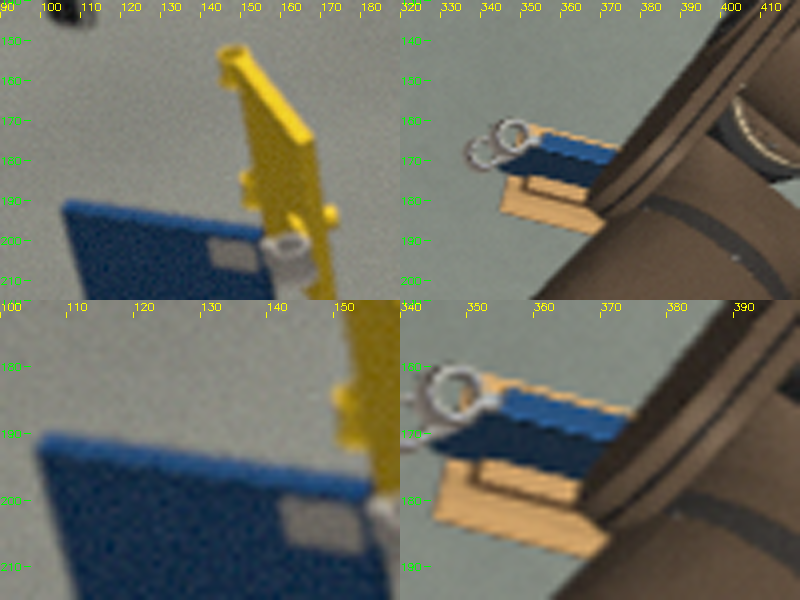

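The move was refused because each row needs a twist. The picture shows the door untouched, with its top edge still at scene (108,191)–(160,200), and the gripper above it.

Call:
{"op": "step_arm", "data": {"motion": [{"offset": [0,0,0.03],"twist": 0},{"offset": [0,0,0.06],"twist": 0},{"offset": [0,0,0.09],"twist": 0},{"offset": [0,0,0.115],"twist": 0},{"offset": [0,0,0.125],"twist": 0},{"offset": [0,0,0.135],"twist": 0},{"offset": [0,0,0.135],"twist": 0}], "gripper": 0.05}}

```text
time: 3.3
eef_pos: [0.5123, -0.2894, 0.1868]
tcp_rot: [0.781, 0.624, -0.0, -0.001]
contact_force: [0.0, 1.0, -0.4]
opening: 0.587
finger_force: 0.0
```

Run:
```python
from h import *; from crop import *
s=ctrl.read_camera("scene");t=ctrl.read_camera("top")
print(ctrl.get_state()["eef_pos"],ctrl.get_state()["contact_force"])
tile([(s,90,140,100),(t,320,130,100),(s,105,165,60),(t,340,150,60)],"pics/t3.png")
```

```text
[ 0.51303348 -0.29034495  0.18863835] [ 0.53036512 -0.73945636  0.2019189 ]
```

View pics/t3.png

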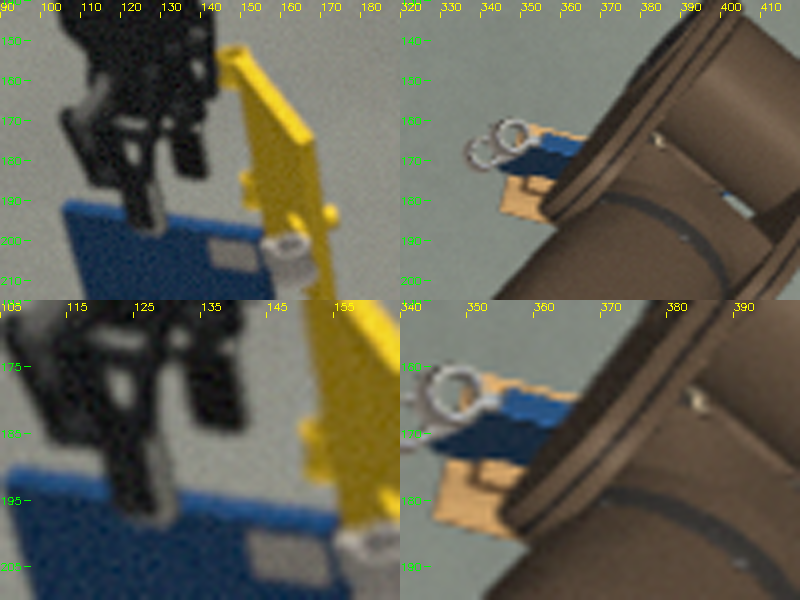

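The gripper straddles the top edge: the near finger is at scene (127,195) in front of the panel and the other one is behind it. I'll descend and close.

Call:
{"op": "step_arm", "data": {"motion": [{"offset": [0,0,0.01],"twist": 0},{"offset": [0,0,0.02],"twist": 0},{"offset": [0,0,0.028],"twist": 0},{"offset": [0,0,0.036],"twist": 0},{"offset": [0,0,0.036],"twist": 0}]}}

```text
time: 3.9
eef_pos: [0.5115, -0.2895, 0.1493]
tcp_rot: [0.782, 0.624, -0.0, -0.002]
contact_force: [0.1, -0.2, -0.9]
opening: 0.583
finger_force: 0.0
```

Call:
{"op": "step_arm", "data": {"motion": [{"offset": [0,0,0],"twist": 0},{"offset": [0,0,0],"twist": 0},{"offset": [0,0,0],"twist": 0},{"offset": [0,0,0],"twist": 0},{"offset": [0,0,0],"twist": 0},{"offset": [0,0,0],"twist": 0},{"offset": [0,0,0],"twist": 0},{"offset": [0,0,0],"twist": 0}], "gripper": 0, "grip_force": 70}}

```text
time: 4.7
eef_pos: [0.5128, -0.2905, 0.1521]
tcp_rot: [0.782, 0.624, 0.0, 0.001]
contact_force: [0.5, -0.4, 2.9]
opening: 0.127
finger_force: 70.6
```

Call:
{"op": "step_arm", "data": {"motion": [{"offset": [0,0,-0.01],"twist": 0},{"offset": [0,0,-0.025],"twist": 0},{"offset": [0,0,-0.045],"twist": 0},{"offset": [0,0,-0.07],"twist": 0},{"offset": [0,0,-0.1],"twist": 0},{"offset": [0,0,-0.13],"twist": 0},{"offset": [0,0,-0.16],"twist": 0},{"offset": [0,0,-0.18],"twist": 0},{"offset": [0,0,-0.195],"twist": 0},{"offset": [0,0,-0.2],"twist": 0},{"offset": [0,0,-0.2],"twist": 0}]}}

```text
time: 5.8
eef_pos: [0.5121, -0.2901, 0.3515]
tcp_rot: [0.781, 0.624, -0.0, -0.0]
contact_force: [-0.3, 0.3, -2.8]
opening: 0.123
finger_force: 69.8
```

Call:
{"op": "step_arm", "data": {"motion": [{"offset": [0.012,-0.003,0],"twist": 0},{"offset": [0.04,-0.01,0],"twist": 0},{"offset": [0.08,-0.02,0],"twist": 0},{"offset": [0.125,-0.0315,0],"twist": 0},{"offset": [0.17,-0.043,0],"twist": 0},{"offset": [0.215,-0.0545,0],"twist": 0},{"offset": [0.26,-0.0655,0],"twist": 0},{"offset": [0.305,-0.077,0],"twist": 0},{"offset": [0.345,-0.087,0],"twist": 0},{"offset": [0.378,-0.0955,0],"twist": 0},{"offset": [0.4,-0.101,0],"twist": 0},{"offset": [0.41,-0.1035,0],"twist": 0}]}}

```text
time: 7.0
eef_pos: [0.5008, 0.135, 0.3496]
tcp_rot: [0.781, 0.625, -0.001, -0.001]
contact_force: [-1.0, -0.5, -2.4]
opening: 0.124
finger_force: 69.7
```

Call:
{"op": "step_arm", "data": {"motion": [{"offset": [0,0,0.01],"twist": 0},{"offset": [0,0,0.03],"twist": 0},{"offset": [0,0,0.055],"twist": 0},{"offset": [0,0,0.08],"twist": 0},{"offset": [0,0,0.105],"twist": 0},{"offset": [0,0,0.122],"twist": 0},{"offset": [0,0,0.132],"twist": 0},{"offset": [0,0,0.135],"twist": 0},{"offset": [0,0,0.135],"twist": 0}]}}

```text
time: 7.9
eef_pos: [0.5023, 0.132, 0.2161]
tcp_rot: [0.782, 0.624, -0.0, -0.0]
contact_force: [0.7, 0.4, -2.4]
opening: 0.132
finger_force: 69.7
```

Run:
```python
from h import *; from crop import *
s=ctrl.read_camera("scene");t=ctrl.read_camera("top")
cv2.imwrite("pics/s4.png",s);cv2.imwrite("pics/t4.png",t)
print(ctrl.get_state()["eef_pos"],ctrl.get_state()["contact_force"])
tile([(s,270,150,150),(t,125,120,100),(s,330,170,80),(t,145,145,60)],"pics/t5.png")
```

```text
[0.50298796 0.13232486 0.21745355] [ 0.8177446   1.062358   -2.77373499]
```

View pics/t5.png

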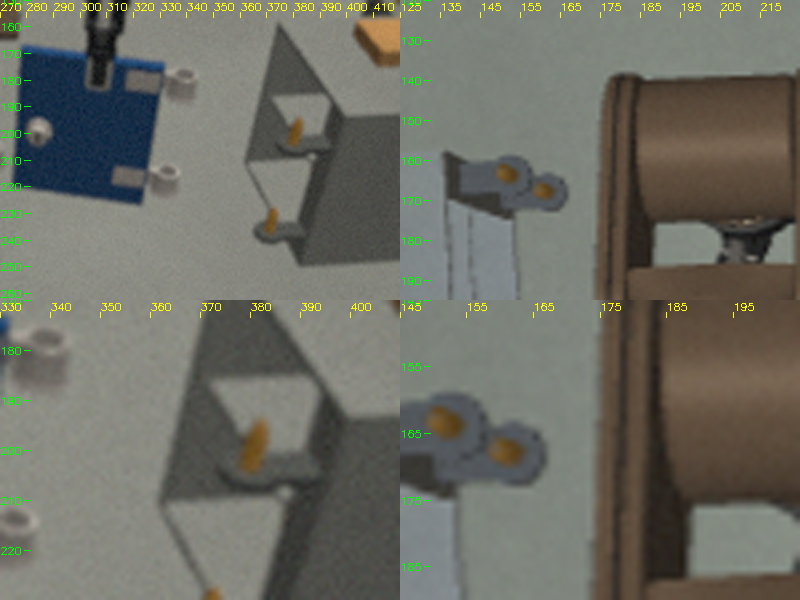

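The door hangs level and upright in the gripper, with its rings at scene (339,177) and (332,214) and the pintles at (380,203) and (371,236). The arm hides the door in the top view, so the check relies on the scene camera.

Run:
```python
from h import *
np.set_printoptions(precision=4,suppress=True)
print("before: up",onz("scene",162.0,200.5,.164),"lo",onz("scene",167.8,234.7,.054))
print("now: up",onz("scene",338.8,177.4,.229),"lo",onz("scene",332.4,214.4,.119))
print("pint up",onz("scene",380.0,203.2,.15),"lo",onz("scene",371.,236.3,.04))
S=np.array([.5197,.2113])
print(proj("scene",[*S,.229]),proj("scene",[*S,.119]))
print(ctrl.get_state()["eef_pos"])
```

```text
before: up [ 0.5297 -0.2186  0.164 ] lo [ 0.5312 -0.2177  0.054 ]
now: up [0.5205 0.2038 0.229 ] lo [0.5242 0.2037 0.119 ]
pint up [0.5167 0.321  0.15  ] lo [0.5192 0.3202 0.04  ]
[341.8621 177.2319] [335.0565 213.3072]
[0.503  0.1323 0.2175]
```

Call:
{"op": "step_arm", "data": {"motion": [{"offset": [0.01,-0.002,0],"twist": 0},{"offset": [0.025,-0.006,0],"twist": 0},{"offset": [0.045,-0.01,0],"twist": 0},{"offset": [0.065,-0.015,0],"twist": 0},{"offset": [0.082,-0.0185,0],"twist": 0},{"offset": [0.0925,-0.021,0],"twist": 0},{"offset": [0.0975,-0.022,0],"twist": 0},{"offset": [0.0975,-0.022,0],"twist": 0},{"offset": [0.0975,-0.022,0],"twist": 0}]}}

```text
time: 8.9
eef_pos: [0.5025, 0.2322, 0.2164]
tcp_rot: [0.782, 0.624, -0.0, 0.0]
contact_force: [-0.5, 0.1, -2.9]
opening: 0.124
finger_force: 69.7
```

Run:
```python
from h import *; from crop import *
s=np.mean([ctrl.read_camera("scene").astype(float) for _ in range(6)],0).astype(np.uint8);t=ctrl.read_camera("top")
cv2.imwrite("pics/s6.png",s)
print(np.mean([ctrl.get_state()["eef_pos"] for _ in range(1)],0),ctrl.get_state()["contact_force"])
tile([(s,350,165,50),(t,125,120,100),(s,350,200,50),(s,300,150,120)],"pics/t6.png")
```

```text
[0.5025     0.23215122 0.21634956] [-0.70650737  0.01414123 -2.33299934]
```

View pics/t6.png

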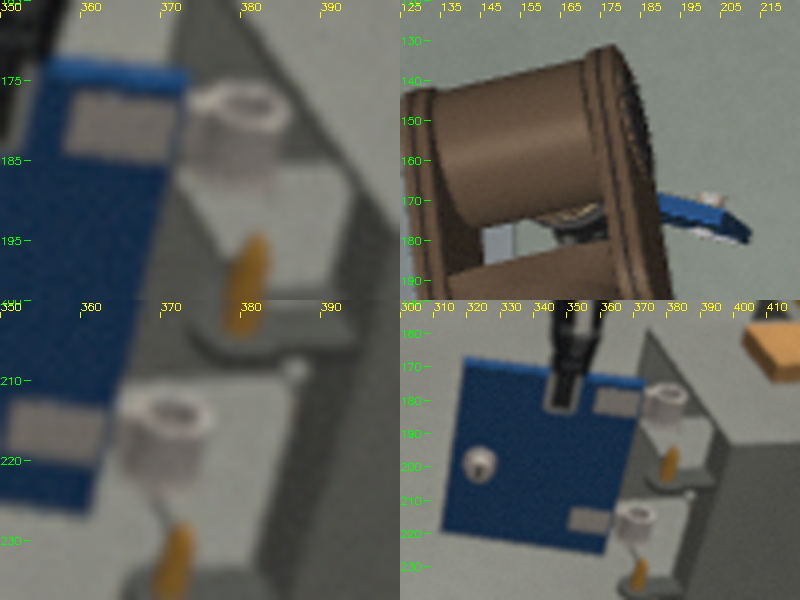

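Run:
```python
from h import *
np.set_printoptions(precision=4,suppress=True)
f=lambda x,y,v0:(350+(x+.5)/8-.5,v0+(y+.5)/8-.5)
z0=.03+.0655
for nm,x,y,v,z in (("ring up",250,108.5,165,z0+.134),("ring lo",178,114.5,200,z0+.024),("tip up",258,241,165,.18),("tip lo",180.5,228,200,.07),("foot up",241,324,165,.15)):
    print(nm,f(x,y,v),onz("scene",*f(x,y,v),z))
a=proj("scene",[.52,.315,.23]);b=proj("scene",[.52,.315,.12]);c=proj("scene",[.52,.325,.12]);d=proj("scene",[.51,.315,.12]);print(a,b,"per cm y",c-b,"per -cm x",d-b)
```

```text
ring up (380.8125, 178.125) [0.5229 0.3036 0.2295]
ring lo (371.8125, 213.875) [0.5218 0.3052 0.1195]
tip up (381.8125, 194.6875) [0.5216 0.3174 0.18  ]
tip lo (372.125, 228.0625) [0.52   0.3168 0.07  ]
foot up (379.6875, 205.0625) [0.5244 0.318  0.15  ]
[385.2682 177.3115] [375.4808 213.2963] per cm y [3.8767 0.0212] per -cm x [-1.0825 -2.4498]
```

The close view is clear: the rings are at scene (380.8,178.1) and (371.8,213.9), and the pintle tips at (381.8,194.7) and (372.1,228.1). The door needs about +12.5 mm in y and −1 mm in x.

Call:
{"op": "step_arm", "data": {"motion": [{"offset": [0.003,-0.001,0],"twist": 0},{"offset": [0.008,-0.0025,0],"twist": 0},{"offset": [0.012,-0.0037,0],"twist": 0},{"offset": [0.012,-0.0037,0.004],"twist": 0},{"offset": [0.012,-0.0037,0.01],"twist": 0},{"offset": [0.012,-0.0037,0.016],"twist": 0},{"offset": [0.012,-0.0037,0.018],"twist": 0},{"offset": [0.012,-0.0037,0.018],"twist": 0},{"offset": [0.012,-0.0037,0.018],"twist": 0}]}}

```text
time: 10.15
eef_pos: [0.5016, 0.2449, 0.1983]
tcp_rot: [0.782, 0.624, -0.0, -0.0]
contact_force: [0.4, 0.6, -0.9]
opening: 0.128
finger_force: 69.7
```

Run:
```python
from h import *; from crop import *
s=np.mean([ctrl.read_camera("scene").astype(float) for _ in range(6)],0).astype(np.uint8)
print(ctrl.get_state()["eef_pos"],ctrl.get_state()["contact_force"])
tile([(s,365,175,32),(s,355,210,32),(s,350,165,50),(s,350,200,50)],"pics/t7.png")
```

```text
[0.50158935 0.24502493 0.19857471] [-0.27684953 -0.1406536  -3.73584372]
```

View pics/t7.png

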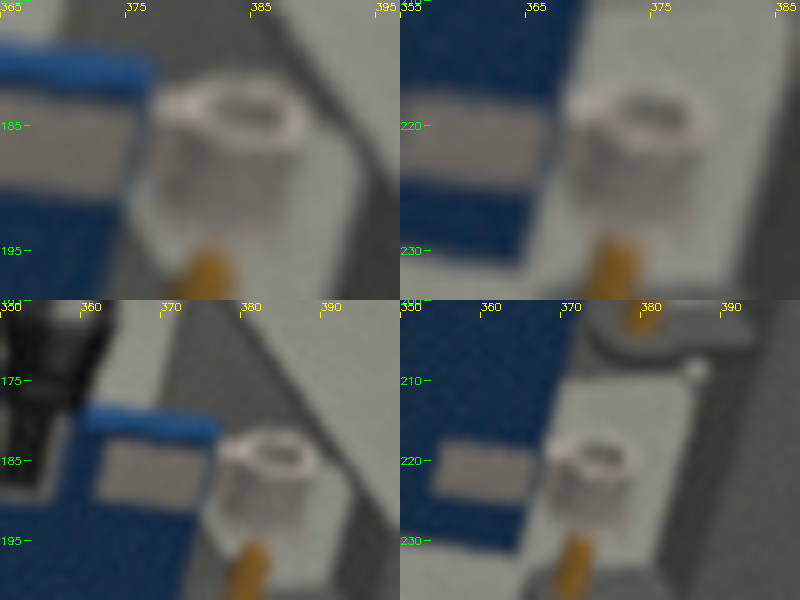

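The tubes now sit in line above both pintles, with holes at scene (384.2,183.5) and (374.6,218.6) on the axis lines. I'll lower the door, watching the force.

Call:
{"op": "step_arm", "data": {"motion": [{"offset": [0,0,0.004],"twist": 0},{"offset": [0,0,0.008],"twist": 0},{"offset": [0,0,0.012],"twist": 0},{"offset": [0,0,0.016],"twist": 0},{"offset": [0,0,0.018],"twist": 0},{"offset": [0,0,0.018],"twist": 0}]}}

```text
time: 11.05
eef_pos: [0.5012, 0.2449, 0.1797]
tcp_rot: [0.781, 0.624, -0.001, -0.0]
contact_force: [1.5, -0.1, -3.2]
opening: 0.128
finger_force: 69.8
```

Call:
{"op": "step_arm", "data": {"motion": [{"offset": [0,0,0.004],"twist": 0},{"offset": [0,0,0.008],"twist": 0},{"offset": [0,0,0.012],"twist": 0},{"offset": [0,0,0.014],"twist": 0},{"offset": [0,0,0.014],"twist": 0},{"offset": [0,0,0.014],"twist": 0}]}}

```text
time: 11.65
eef_pos: [0.5015, 0.2451, 0.1663]
tcp_rot: [0.781, 0.624, -0.0, -0.0]
contact_force: [-0.2, 0.6, -2.9]
opening: 0.127
finger_force: 69.8
```

Still carrying the full weight with no side force. I'll lower in 2 mm steps until it touches.

Call:
{"op": "step_arm", "data": {"motion": [{"offset": [0,0,0.002],"twist": 0},{"offset": [0,0,0.004],"twist": 0},{"offset": [0,0,0.005],"twist": 0},{"offset": [0,0,0.005],"twist": 0},{"offset": [0,0,0.005],"twist": 0}]}}

```text
time: 12.15
eef_pos: [0.5024, 0.245, 0.1645]
tcp_rot: [0.781, 0.624, 0.001, 0.001]
contact_force: [-4.1, -3.8, 8.9]
opening: 0.125
finger_force: 71.4
```

Run:
```python
from h import *; from crop import *
s=np.mean([ctrl.read_camera("scene").astype(float) for _ in range(6)],0).astype(np.uint8)
st=ctrl.get_state();print(st["eef_pos"],st["contact_force"],st["wrist_torque"])
tile([(s,365,180,32),(s,355,215,32),(s,330,165,70),(s,350,200,50)],"pics/t8.png")
```

```text
[0.50240389 0.244994   0.16449143] [-3.86805507 -4.04073397  8.73582516] [-0.0630219   0.76070842  0.24961748]
```

View pics/t8.png

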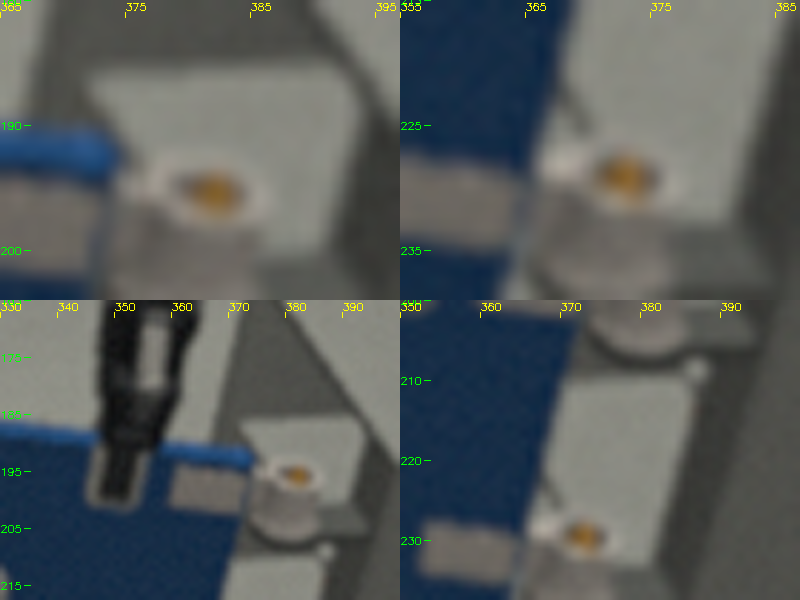

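Both pintle tips stick up into the tube tops, at scene (382,195) and (373,229), and the mouths sit on the bracket discs. I'll ease off the load and open.

Call:
{"op": "step_arm", "data": {"motion": [{"offset": [0,0,-0.002],"twist": 0},{"offset": [0,0,-0.002],"twist": 0},{"offset": [0,0,-0.002],"twist": 0}]}}

```text
time: 12.75
eef_pos: [0.5023, 0.2452, 0.1646]
tcp_rot: [0.781, 0.624, 0.001, 0.0]
contact_force: [-2.8, -1.7, 5.3]
opening: 0.132
finger_force: 70.8
```

Call:
{"op": "step_arm", "data": {"motion": [{"offset": [0,0,0],"twist": 0},{"offset": [0,0,0],"twist": 0},{"offset": [0,0,0],"twist": 0},{"offset": [0,0,0],"twist": 0},{"offset": [0,0,0],"twist": 0},{"offset": [0,0,0],"twist": 0}], "gripper": 0.04}}

```text
time: 13.35
eef_pos: [0.5014, 0.245, 0.1632]
tcp_rot: [0.782, 0.624, -0.0, -0.0]
contact_force: [-0.3, 0.0, -0.6]
opening: 0.467
finger_force: 0.0
```

Call:
{"op": "step_arm", "data": {"motion": [{"offset": [0,0,-0.01],"twist": 0},{"offset": [0,0,-0.025],"twist": 0},{"offset": [0,0,-0.05],"twist": 0},{"offset": [0,0,-0.08],"twist": 0},{"offset": [0,0,-0.11],"twist": 0},{"offset": [-0.03,0,-0.14],"twist": 0},{"offset": [-0.07,0,-0.16],"twist": 0},{"offset": [-0.11,0,-0.16],"twist": 0},{"offset": [-0.15,0,-0.16],"twist": 0},{"offset": [-0.19,0,-0.16],"twist": 0},{"offset": [-0.22,0,-0.16],"twist": 0},{"offset": [-0.22,0,-0.16],"twist": 0}]}}

```text
time: 14.55
eef_pos: [0.4524, 0.0279, 0.3253]
tcp_rot: [0.783, 0.622, 0.001, 0.001]
contact_force: [0.3, 0.5, 0.1]
opening: 0.466
finger_force: 0.0
```

Run:
```python
from h import *; from crop import *
s=np.mean([ctrl.read_camera("scene").astype(float) for _ in range(6)],0).astype(np.uint8)
t=ctrl.read_camera("top")
st=ctrl.get_state();print(st["time"],st["eef_pos"],st["contact_force"])
tile([(s,355,180,48),(t,125,140,80),(cv2.resize(s,(400,300)),0,0,400),(s,355,210,48)],"pics/t9.png")
```

```text
14.9 [0.45288752 0.03140996 0.32351923] [-0.36174585  0.45296801 -0.37148846]
```

View pics/t9.png

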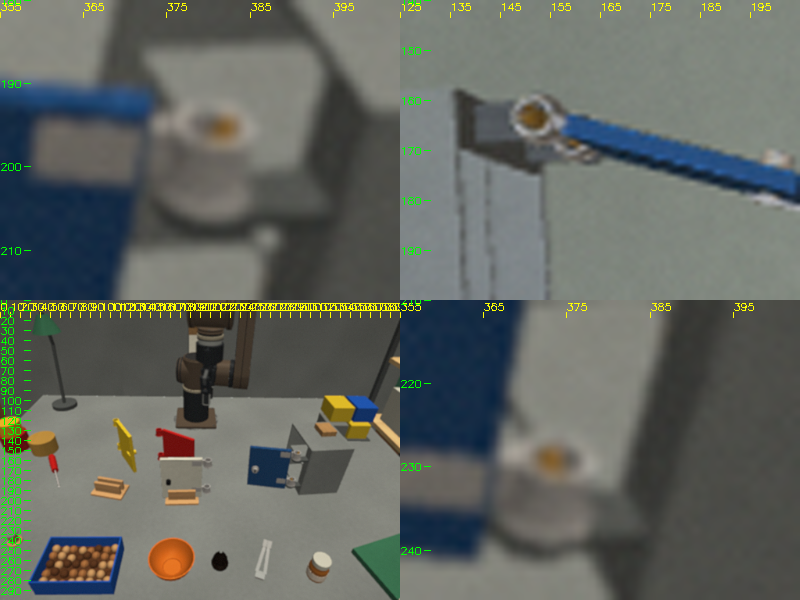

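The door hangs free: the sockets sit over both pintles at scene (380,195) and (373,229), the panel is upright, and the white door is still in its stand. Last check is the seating height.

Run:
```python
from h import *
for z in(.174,.178):print(onz("scene",380,194.6,z),onz("scene",373.2,228.5,z-.11))
def p(xy,z):return proj("scene",[*xy,z])
print(p((.5208,.317),.174),p((.5208,.317),.064))
u=125+(537-400)/5-.4;v=140+117/5-.4;print(onz("top",u,v,.174))
```

```text
[0.51297752 0.31677274 0.174     ] [0.51489619 0.32228288 0.064     ]
[0.51848423 0.31428241 0.178     ] [0.51944425 0.32018622 0.068     ]
[381.00744214 196.4719615 ] [371.83122337 229.97653965]
[0.51829221 0.31727334 0.174     ]
```

Run:
```python
from h import *
s=np.mean([ctrl.read_camera("scene").astype(float) for _ in range(8)],0); r=cv2.imread("pics/s6.png").astype(float)
np.set_printoptions(linewidth=150)
for u in(376,378,380):
    print("up",u);print(np.arange(190,214));print(s[190:214,u].mean(1).astype(int));print(r[190:214,u].mean(1).astype(int))
for u in(368,370,372):
    print("lo",u);print(np.arange(224,248));print(s[224:248,u].mean(1).astype(int));print(r[224:248,u].mean(1).astype(int))
# gold pixels in scene
h=cv2.cvtColor(s.astype(np.uint8),cv2.COLOR_BGR2HSV)
for (a,b) in((185,205),(222,240)):
    m=(h[a:b,365:392,1]>90)&(h[a:b,365:392,0]<25); ys,xs=np.nonzero(m); print("gold",xs.mean()+365,ys.mean()+a,ys.min()+a,ys.max()+a)
for z in(.04,.034):
    c=np.array([.5208,.317]); print("disc front rim",z,proj("scene",[c[0]+.0125,c[1]-.0073,z]),proj("scene",[c[0]+.0125,c[1]-.0073,z+.11]))
```

```text
up 376
[190 191 192 193 194 195 196 197 198 199 200 201 202 203 204 205 206 207 208 209 210 211 212 213]
[132 129 130 140 147 132 105  84  84  86  86  90  95 104 102  81  55  54  73  97 123 130 131 129]
[137 132 123 107  89  77  74  75  76  79  83  84  82  84  80  66  55  56  75  99 125 135 136 143]
up 378
[190 191 192 193 194 195 196 197 198 199 200 201 202 203 204 205 206 207 208 209 210 211 212 213]
[132 133 140 131 110 110 117 105  92  93  93  97  99 105 111 104  75  51  64  95 123 129 131 130]
[136 135 134 134 135 127 106  73  68  70  71  72  71  76  83  85  69  52  64  99 126 135 133 131]
up 380
[190 191 192 193 194 195 196 197 198 199 200 201 202 203 204 205 206 207 208 209 210 211 212 213]
[133 134 138 125  95  86 107 119 101  97 101 101 103 107 117 111  86  56  62 100 128 131 131 129]
[136 135 134 130 119 102  86  73  71  73  76  75  76  78  84  84  74  55  64 103 131 135 132 133]
lo 368
[224 225 226 227 228 229 230 231 232 233 234 235 236 237 238 239 240 241 242 243 244 245 246 247]
[ 97 113 130 148 158 135 104  92  91  88  86  92  99  95  71  62  90 119 128 129 128 128 129
[... 232 characters left out ...]
6 115  90  85  88  90  94 103 106  93  65  69 106 128 130 129 129 130 129]
[119 111 104 107 108 107  97  87  77  71  73  75  80  81  80  65  71 109 131 134 131 132 132 132]
lo 372
[224 225 226 227 228 229 230 231 232 233 234 235 236 237 238 239 240 241 242 243 244 245 246 247]
[133 137 136 119  91  93 109 111  96  94  98  99 103 111 107  84  72 102 127 130 127 128 129 127]
[138 136 131 113  94  83  78  76  78  78  79  80  82  83  83  71  73 105 130 134 130 133 130 131]
gold 381.2857142857143 195.0 194 196
gold 372.7142857142857 229.0 228 230
disc front rim 0.04 [368.51978867 239.90779675] [377.42171704 207.25088418]
disc front rim 0.034 [368.06815512 241.56462401] [376.90358245 209.15167188]
```

The mouth-to-dark edge now falls on the same pixel rows as the bare disc's rim (about v=206 upper and v=238.5 lower). That leaves no gap, so both sockets are fully home.

```bash
python3 -c "from h import *; print(ctrl.sign_off())"
```

```text
the job is handed in; nothing more can be done
None
```

The blue cam-lock door now hangs on the cabinet's two pintles with both sockets home (as far as the camera shows), released and clear of the gripper; the white door was left in its stand, and the job is handed in at about 15 s.

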